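Slide the stone slab into its dock and lay the mallet in its rest

TASK

Get the leather-punching station ready: slide the stone slab flat along the bench, without lifting it, straight into the three-sided wooden dock until it is fully home against the back wall, and lay the wooden mallet, which lies in the slab's way, in its raised rest with the head down in the trough and the handle in the notch. Leave the hammer, jar, spool and everything else on the bench where they are.

Things in the scene. Friction and masses are not known exactly. Their poses are not given: they have to be found in the camera images.
- slab: Pale stone slab lying flat, 120 mm long (its x) by 95 mm wide (its y) by 24 mm thick, about 0.7 kg: too broad for the gripper; it slides when its sides are pushed (about 3 to 8 N). Origin: centre of its underside. Either end may go first.
- mallet: Wooden mallet lying on the bench, about 0.3 kg. Head: cylinder 56 mm across, 90 mm long, axis along the mallet's y. Handle: dark round bar from the head along -x, ending at x = -230 mm. Origin: on the bench under the head's centre, which is 28 mm above it. Centre of mass at x = -32 mm. Its z is vertical when it lies on the bench and equally when seated in the rest.
- mallet_grip (a point): Point on the mallet's handle axis 62 mm behind the head's centre, 23 mm above the mallet's underside, axes as the mallet's. The handle is 22 mm thick; its axis sinks evenly from 28 mm high under the head's centre to 11 mm high at its end.
- dock_home (a point): Centre of the slab's underside when home in the fixed wooden dock, a three-sided frame without floor, walls 20 mm high and 16 mm thick. x points from the open mouth to the back wall, z up. Back wall's inner face at x = +60 mm, side walls' at y = +-49.5 mm (2 mm beside the slab), from x = +60 to -30 mm. The slab's long side goes along x; home, its near end is at x = -60 mm.
- dock_mouth (a point): Middle of the dock's mouth on the bench, 60 mm before dock_home, same axes. From 30 mm inside it out to here the side walls flare from y = +-50 mm to inner faces at about y = +-70 mm, outer corners at +-85 mm.
- rest_seat (a point): Where the mallet's origin comes when seated on the fixed wooden rest: 50 mm above the bench, x along the mallet's x (handle to -x). Here is a trough of slanted boards along y, 84 mm wide, open above, reaching to x = +-37 mm and 18 mm above the point, with a 36 mm gap for the handle on the -x side. Base 220 x 80 x 12 mm, centred at x = -60 mm.
- rest_notch (a point): Middle of the floor of the rest's handle notch, 140 mm behind rest_seat (-x) and 56 mm above the bench, same axes. Upright notch 30 mm wide between two prongs 12 mm thick, 25 mm tall, on a post 14 mm thick in x. The seated mallet lies just as on the bench, only 50 mm higher.
- jar: Bystander, leave alone: amber glass jar with a white cap, 54 mm across, 68 mm tall. Origin: centre of its underside.
- spool: Bystander, leave alone: cork-coloured spool, 44 mm across, 50 mm tall. Origin: centre of its underside.
- tin: Bystander, leave alone: low aluminium tin, 60 mm across, 35 mm tall. Origin: centre of its underside.
- hammer: Bystander, leave alone: ordinary hammer with a steel head and pale wooden handle, lying on the bench (not the mallet). Origin: on the bench under it.
- awl: Bystander, leave alone: thin steel spike with a dark wooden handle, lying on the bench. Origin: on the bench under it.
- can: Bystander, leave alone: small can, 52 mm across, 60 mm tall. Origin: centre of its underside.
- slicker: Bystander, leave alone: turned dark-wood edge slicker standing up, 36 mm across, 62 mm tall. Origin: centre of its underside.
Things that resemble listed ones, but are neither listed nor needed, are in the scene too. Of the things that look like the part that bears dock_home, the larger one is meant.

How it is judged:
By the outcome, as a careful person would: the job done as asked, in the order asked, and still so for the second after the job is handed in, with the robot touching nothing.
It also fails if it takes over 72 s, if anything falls off the work surface, if the arm or the gripper's body presses on something with over 40 N, if the wrist force passes 120 N, or if a joint passes its speed limit or range.

ROBOT

A 6-joint arm with a two-finger parallel gripper is mounted at the origin on the work surface. World frame = base frame: x ahead of the robot, y to its left, z up, the work surface at z = 0. Lengths are in m, angles in rad, forces in N, time in s.
With the tool pointing down it reaches from about 0.225 to 0.875 m from the base axis. Payload 3.4 kg.
Tool frame: the origin (TCP) lies midway between the tips of the shut fingers; the grasp point (between the pads) lies 19 mm behind it; z points along the fingers, y is the direction in which the jaws open and shut (so a half turn about z gives the same grasp; the last joint's range is limited). The gripper opens to 85 mm and grips with 20 to 120 N. Pads are 22 mm wide; open, the fingers measure 114 mm over their backs; the gripper's body (76 mm by 85 mm) begins 54 mm behind the grasp point. The pads swing forward as they close: fully open they stand 13 mm farther back than shut.
Start: joints at [1.092, 0.276, 1.505, -0, 1.361, -0.121], TCP at [0.201, 0.539, 0.231] pointing down, gripper open.
Joint ranges: [-2.89, 2.89], [-0.75, 2.08], [0.22, 2.7], [-1.18, 4.32], [0.11, 2.71], [-2.7, 2.7]. Speed limits (rad/s): [2.57, 2.57, 3.14, 3.14, 3.14, 3.14].

INTERFACE

Orientations are given as a 3x3 rotation matrix whose columns are the frame's x, y, z axes.
In Python, from bench import bot, viewer gives the robot as it stands.
- The arm moves only by the tool apply_moves, never from a script. Its argument "moves" is a list of rows, each a list of 6 numbers: the shift along the tool's x, y, z in cm, then the turn, a rotation vector about the tool's x, y, z in rad. A call has 1 to 8 rows; each row is the pose to reach, as a shift and turn from the pose commanded when the call began, along the tool's axes at that moment; what a row does not reach only later rows make up. A row lasts 1/12 s, in which the tool goes at most 41.7 mm and 7.16 degrees, less where a joint would pass 70% of its speed; a pose out of reach is approached as far as the arm can. A call with a gripper value outside its range is refused whole. "gripper" is the finger opening in cm, from 0 to 8.54, set as the call begins (left out, the last holds). The fingers move at their own pace and stop on an object; "squeeze" is the grip in N (left out, the last holds). Time passes only in rows, so rows that repeat a pose let the fingers close. It gives the time, the measured TCP pose, the force and the opening at its end, in the units of the state.
- bot.state(): the state, without advancing time (a new reading comes with each control period).
- viewer.grab_frame(name): name is "scene" or "top" or "wrist"; returns a dict with "pixels" (480x640x3 uint8, red, green, blue), "depth" (480x640 float32, m along the optical axis (not along the pixel's ray), 0 where there is no reading), "K" (3x3 intrinsics, pixels), "D" ([k1, k2, p1, p2, k3] as OpenCV has them; the pictures are not rectified), "R" (3x3) and "t" (3): a world point X has camera coordinates R X + t. Camera axes: x right, y down, z forward; pixel columns grow to the right and rows downward; lengths in m; the calibration is good to about 2 mm. A picture is of the moment at which its call begins.
- bot.close_job(): hands the job in, once; it reports no verdict.
The state is a dict: "time_s": time; "joint_pos": joint angles; "qvel": joint speeds; "effort": joint torques, N m; "ee_pos": TCP position; "eef_rot": TCP orientation; "ft_force": force on the tool from outside, world axes, zero at the start; "moment": the same for the moment, N m; "opening": finger opening in m.
Only numpy, scipy, OpenCV 4.12 (cv2) and the standard library are available. Lean on these libraries where they do the work, as an engineer would, in place of code of your own. Each camera call takes 0.05 s, during which the arm holds its last target. There are 200 camera calls.

## Working session

There is one attempt and no reset: what is moved stays moved. The work goes in short steps, Python scripts to look and compute and a tool call to move; the robot and the scene stay as the last step left them, time stands still between calls to the robot, and variables do not carry over. Pictures are saved under pics/ and viewed, about 8 in all and at most 12, crops included, and the job is handed in when it is done.

Besides the shell and the picture viewer there is one more tool, called after "Call:" as a command line: name --pt "numbers of a row" for each row, then --argument value for the rest. apply_moves: Moves the arm, as the interface text tells. Its arguments: {"type":"object","properties":{"moves":{"type":"array"},"gripper":{"type":"number"},"squeeze":{"type":"number"}},"required":["moves"]}

```bash
mkdir -p pics; ls; python3 - <<'E'
from bench import bot,viewer
import cv2,numpy as np
for n in("top","scene"):
    f=viewer.grab_frame(n); np.savez(f"{n}0.npz",**f); cv2.imwrite(f"pics/{n}0.png",f["pixels"][...,::-1])
    print(n,f["K"],f["D"],-f["R"].T@f["t"],(f["depth"]>0).mean())
print(bot.state())
E
```

```text
pics
top [[455.4606853    0.         312.66149506]
 [  0.         455.4606853  239.79005489]
 [  0.           0.           1.        ]] [-0.01463551  0.          0.          0.          0.        ] [ 0.3575038  -0.05661476  1.02878551] 0.9960026041666666
scene [[508.80332757   0.         325.61299771]
 [  0.         508.80332757 238.03257238]
 [  0.           0.           1.        ]] [-0.00372242  0.          0.          0.          0.        ] [ 1.07750608 -0.8588831   0.68246186] 0.96294921875
{'time_s': 0.1, 'joint_pos': array([ 1.09199250e+00,  2.76565523e-01,  1.50601951e+00, -2.66126114e-05,
        1.36066985e+00, -1.21015134e-01]), 'qvel': array([ 0.0005854 , -0.00160428, -0.00290414, -0.00080666,  0.00078619,
        0.00056084]), 'effort': array([ 1.10438210e-03, -4.17700732e+01, -2.46405315e+01, -2.50902340e-04,
        5.91526579e-03, -2.42432429e-05]), 'ee_pos': array([0.20117403, 0.5381642 , 0.23050176]), 'eef_rot': array([[-9.36675407e-01,  3.50197988e-01, -7.42718726e-04],
       [ 3.50198732e-01,  9.36674242e-01, -1.48729809e-03],
       [ 1.74836702e-04, -1.65321470e-03, -9.99998618e-01]]), 'ft_force': array([ 0.88788005,  0.01806043, -0.21082719]), 'moment': array([ 0.00214539, -0.03516302,  0.0283832 ]), 'opening': 0.08538669205323854}
```

View pics/top0.png

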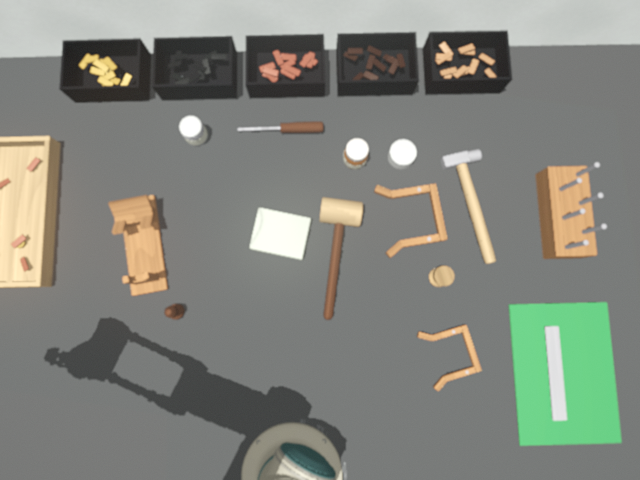

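View pics/scene0.png

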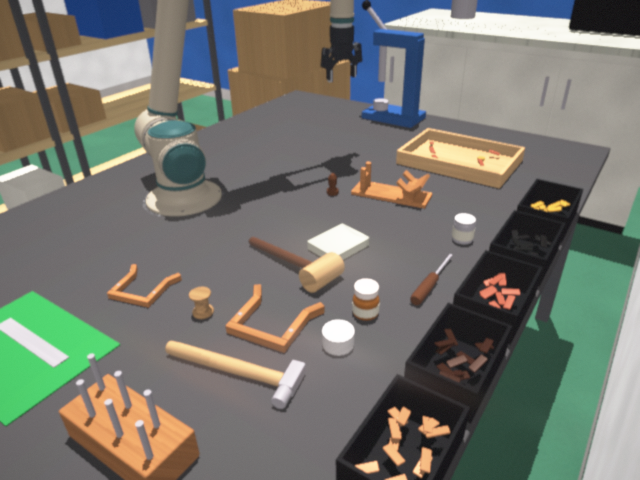

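```bash
cat > h.py <<'E'
import numpy as np,cv2
def load(n): return dict(np.load(n))
def rays(f,uv):
    p=cv2.undistortPoints(np.asarray(uv,float).reshape(-1,1,2),f["K"],f["D"]).reshape(-1,2)
    return np.c_[p,np.ones(len(p))]
def cast(f,uv,z):
    d=rays(f,uv)@f["R"]; c=-f["R"].T@f["t"]
    return (c+d*((z-c[2])/d[:,2])[:,None])
def cloud(f):
    v,u=np.mgrid[:480,:640]; r=rays(f,np.c_[u.ravel(),v.ravel()])
    return ((r*f["depth"].reshape(-1,1)-f["t"])@f["R"]).reshape(480,640,3)
def big(m,box=None):
    k=np.zeros(m.shape,bool)
    if box: a,b,c,d=box; k[b:d,a:c]=1
    else: k[:]=1
    n,l,s,_=cv2.connectedComponentsWithStats((m&k).astype(np.uint8)); i=1+np.argmax(s[1:,4]); return l==i
def outline(m): 
    c,_=cv2.findContours(m.astype(np.uint8),cv2.RETR_EXTERNAL,cv2.CHAIN_APPROX_NONE); return max(c,key=len)[:,0]
def rect(P): # P xy in m -> centre mm,size,corners
    (c,s,a)=cv2.minAreaRect((P[:,:2]*1000).astype(np.float32)); return np.round(c,1),np.round(s,1),round(a,1)
E
python3 - <<'E'
from h import *
np.set_printoptions(suppress=True,precision=4)
f=load("top0.npz"); X=cloud(f); hsv=cv2.cvtColor(f["pixels"],cv2.COLOR_RGB2HSV); H,S,V=[hsv[...,i].astype(int) for i in range(3)]
for n,(u,v) in dict(slab=(281,233),table=(250,300),head=(342,212),handle=(333,280),dock=(437,213),restbase=(145,255),spool=(442,277),prong=(128,279),jar=(357,146)).items(): print(n,X[v,u],hsv[v,u])
m=big((V>170)&(S<50),(240,195,315,270)); print("slab",rect(cast(f,outline(m),.024)),m.sum())
m=big((S>60)&(V>120)&(H<25),(315,190,370,232)); print("head",rect(cast(f,outline(m),.028)), rect(cast(f,outline(m),.035)))
P=X[m]; print("head top",P[:,2].max(),P[P[:,2]>.052].mean(0))
m=big((S>60)&(H<25)&(V<150),(315,226,350,325)); P=X[m]; P=P[P[:,2]>.008]; d=np.linalg.svd(P[:,:2]-P[:,:2].mean(0),full_matrices=0)[2][0]; d*=np.sign(d[0]); t=(P[:,:2]-P[:,:2].mean(0))@d
print("handle dir",d,np.degrees(np.arctan2(d[1],d[0])),"mid",P.mean(0),"end",P[:,:2].mean(0)+d*t.min(),"n",len(P))
m=big((S>90)&(H<20)&(V>120),(365,170,452,262)); h=cv2.convexHull((cast(f,outline(m),.02)[:,:2]*1000).astype(np.float32)); print("dock",m.sum(),cv2.approxPolyDP(h,6,True)[:,0])
m=big((S>80)&(H<25),(95,180,180,305)); P=X[m]; print("rest",m.sum(),np.histogram(P[:,2],bins=np.arange(-.004,.1,.008)))
c=f["pixels"][170:310,80:200,::-1]; c2=f["pixels"][170:310,360:480,::-1]
cv2.imwrite("pics/crop.png",cv2.resize(np.hstack([c,c2]),None,fx=3.3,fy=3.3,interpolation=cv2.INTER_CUBIC))
hm=np.clip(X[170:310,80:200,2],0,.1)
P=X[m]
for lo,hi in((.005,.02),(.05,.064),(.062,.075),(.075,.09)):
    Q=P[(P[:,2]>lo)&(P[:,2]<hi)]; print(lo,hi,len(Q),Q.mean(0) if len(Q) else 0, rect(Q) if len(Q)>3 else 0)
E
```

```text
slab [0.5165 0.0176 0.0251] [ 30   8 255]
table [ 0.3698  0.0906 -0.0014] [ 60   4 127]
head [ 0.556  -0.1181  0.0519] [ 20  69 244]
handle [ 0.4095 -0.0957  0.0274] [ 12 112 146]
dock [ 0.5561 -0.3344  0.0193] [ 16 106 233]
restbase [0.4745 0.3255 0.0127] [ 16 107 228]
spool [ 0.4102 -0.329   0.0489] [ 19  90 207]
prong [0.4168 0.3335 0.0819] [ 15 113 207]
jar [ 0.701  -0.1546  0.0643] [  0   0 255]
slab (array([517.3,  20.9]), array([123.1,  98.8]), 76.8) 2395
head (array([ 553.1, -116.6]), array([95.1, 73.9]), 81.2) (array([ 551.8, -116.2]), array([94.4, 73.4]), 81.2)
head top 1.0287855136631239 [ 0.5605 -0.1151  0.061 ]
handle dir [ 0.9884 -0.1519] -8.739594595894873 mid [ 0.4247 -0.0969  0.0288] end [ 0.3246 -0.0815] n 606
dock 1255 [[ 623.168  -333.5273]
 [ 621.1744 -199.1305]
 [ 460.7284 -221.8536]
 [ 496.3684 -350.9118]]
rest 3923 (array([ 143, 1103, 1136,   42,   45,   81,  453,  378,  364,   75,   83,
          3]), array([-0.004,  0.004,  0.012,  0.02 ,  0.028,  0.036,  0.044,  0.052,
        0.06 ,  0.068,  0.076,  0.084,  0.092]))
0.005 0.02 2223 [0.475  0.3252 0.0121] (array([499.7, 331.6]), array([219.9,  80.6]), 9.4)
0.05 0.064 644 [0.5423 0.3395 0.0571] (array([504.1, 333.9]), array([184.1,  84.5]), 8.5)
0.062 0.075 358 [0.5519 0.3409 0.0659] (array([504.2, 333.7]), array([183.9,  83.8]), 8.5)
0.075 0.09 86 [0.4207 0.3189 0.0807] (array([421. , 318.6]), array([14.3, 53.2]), 9.8)
```

View pics/crop.png

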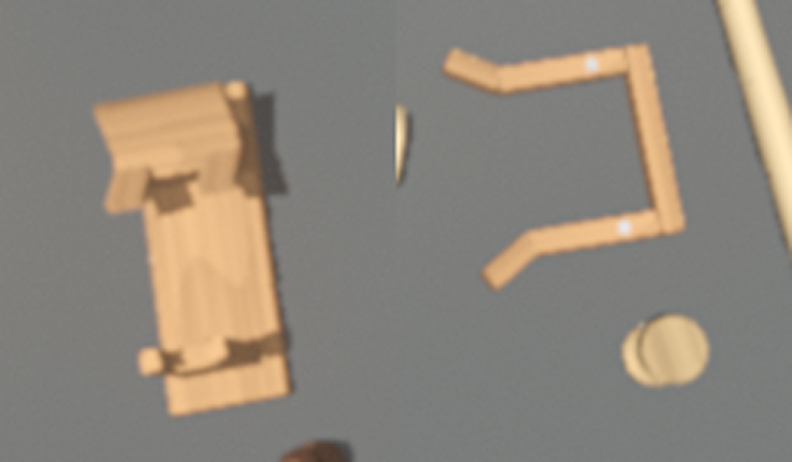

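The top view shows the slab at (281,233) and the mallet head at (342,212). The dock's mouth faces left at about (390,220), with the rest at (140,245). The rest base measures 220x80 mm and the prongs agree with it. I'll refine the mallet and dock next, then work out the first move.

```bash
cat >> h.py <<'E'
def Rz(yaw):  # tool down, tool x at yaw (deg)
    a=np.radians(yaw); c,s=np.cos(a),np.sin(a); return np.array([[c,s,0],[s,-c,0],[0,0,-1.]])
def delta(p0,R0,p,yaw):
    d=R0.T@(np.asarray(p)-p0)*100; r=cv2.Rodrigues(R0.T@Rz(yaw))[0].ravel(); return np.round(np.r_[d,r],3)
E
python3 - <<'E'
from h import *
from bench import bot
np.set_printoptions(suppress=True,precision=4)
f=load("top0.npz"); X=cloud(f); hsv=cv2.cvtColor(f["pixels"],cv2.COLOR_RGB2HSV); H,S,V=[hsv[...,i].astype(int) for i in range(3)]
ok=f["depth"]>.3
def box(a,b,c,d): k=np.zeros((480,640),bool); k[b:d,a:c]=1; return k&ok
P=X[box(315,190,370,235)&(X[...,2]>.045)&(X[...,2]<.07)]; print("head>45mm",rect(P),P[:,2].max(),P.mean(0),len(P))
P=X[box(315,190,370,235)&(X[...,2]>.028)&(X[...,2]<.07)]; print("head>28mm",rect(P))
P=X[box(310,230,355,330)&(X[...,2]>.008)&(X[...,2]<.045)]
e=np.array([.9884,-.1519]); n=np.array([.1519,.9884]); t=P[:,:2]@e; print("end t",t.min())
for lo in np.arange(.33,.52,.03):
    Q=P[(t>lo)&(t<lo+.03)]; 
    if len(Q): w=Q[:,:2]@n; print(round(lo,2),"lat",w.min(),w.max(),"z",Q[:,2].max(),len(Q))
P=X[box(365,170,455,262)&(X[...,2]>.012)&(X[...,2]<.03)]
h=cv2.convexHull((P[:,:2]*1000).astype(np.float32)); print("dock depth",cv2.approxPolyDP(h,5,True)[:,0])
m=big((S>60)&(H<25)&(V>90),(365,170,455,262)); h=cv2.convexHull((cast(f,outline(m),.02)[:,:2]*1000).astype(np.float32)); print("dock col",cv2.approxPolyDP(h,4,True)[:,0])
P=X[box(240,195,315,270)&(X[...,2]>.015)&(X[...,2]<.035)]; print("slab depth",rect(P))
s=bot.state(); 
E
```

```text
head>45mm (array([ 562.1, -116. ]), array([90.1, 45.9]), 82.0) 0.060034595347034446 [ 0.5611 -0.1158  0.0524] 772
head>28mm (array([ 549.2, -113.9]), array([90.1, 80. ]), 81.2)
end t 0.33322494129666086
0.33 lat -0.04141847605788594 -0.01989219317451134 z 0.02417172394373596 114
0.36 lat -0.04129411886684596 -0.019763306114975458 z 0.028620453896055123 138
0.39 lat -0.041349357744096926 -0.019514907764549592 z 0.029312670682230868 136
0.42 lat -0.04087881541059836 -0.01913585179443033 z 0.03193454306431506 136
0.45 lat -0.040705513261028184 -0.018876327187004317 z 0.034476480186682486 131
0.48 lat -0.04057318429397641 -0.018668326048545732 z 0.03718270621821083 138
0.51 lat -0.04058734249736418 -0.01862697437982207 z 0.03941100935132281 93
dock depth [[ 626.9512 -332.8206]
 [ 624.0751 -199.5242]
 [ 613.6653 -195.1624]
 [ 472.328  -216.0362]
 [ 460.5016 -223.7805]
 [ 496.8286 -351.8872]]
dock col [[ 625.5063 -333.6621]
 [ 623.5107 -199.2216]
 [ 609.6076 -194.1381]
 [ 465.3314 -215.3688]
 [ 458.4952 -221.7591]
 [ 498.5813 -353.2852]]
slab depth (array([518.2,  21. ]), array([120.3,  95.8]), 76.8)
```

```bash
python3 - <<'E'
from h import *
from bench import bot
s=bot.state(); print(delta(s["ee_pos"],s["eef_rot"],[.5006,-.1069,.20],171.5))
E
```

```text
[-5.0637e+01 -4.9931e+01  3.1240e+00 -2.0000e-03 -0.0000e+00 -2.0900e-01]
```

Call:
apply_moves --pt "-22 -22 1.5 0 0 -0.1" --pt "-22 -22 1.5 0 0 -0.1" --pt "-22 -22 1.5 0 0 -0.1" --pt "-22 -22 1.5 0 0 -0.1" --pt "-22 -22 1.5 0 0 -0.1" --pt "-22 -22 1.5 0 0 -0.1" --pt "-22 -22 1.5 0 0 -0.1" --pt "-22 -22 1.5 0 0 -0.1" --gripper 8.5

```text
time_s: 0.77
ee_pos: [0.3309, 0.2516, 0.2158]
eef_rot: [[-0.966, 0.257, -0.0], [0.257, 0.966, -0.003], [-0.001, -0.003, -1.0]]
ft_force: [0.2, 0.0, 0.2]
opening: 0.085
```

```bash
python3 - <<'E'
from h import *
from bench import bot
s=bot.state(); print(s["time_s"],s["ee_pos"],delta(s["ee_pos"],s["eef_rot"],[.5006,-.1069,.20],171.5))
E
```

```text
0.7667 [0.33089686 0.25157787 0.21583132] [-2.5614e+01 -3.0277e+01  1.6760e+00 -3.0000e-03  0.0000e+00 -1.1200e-01]
```

Call:
apply_moves --pt "-20 -24 1.2 0 0 -0.11" --pt "-20 -24 1.2 0 0 -0.11" --pt "-20 -24 1.2 0 0 -0.11" --pt "-20 -24 1.2 0 0 -0.11" --pt "-20 -24 1.2 0 0 -0.11" --pt "-20 -24 1.2 0 0 -0.11" --pt "-20 -24 1.2 0 0 -0.11" --pt "-20 -24 1.2 0 0 -0.11"

```text
time_s: 1.43
ee_pos: [0.4638, -0.0312, 0.204]
eef_rot: [[-0.989, 0.15, 0.001], [0.15, 0.989, -0.001], [-0.001, -0.001, -1.0]]
ft_force: [1.1, -0.1, 1.0]
opening: 0.0847
```

```bash
python3 - <<'E'
from h import *
from bench import bot
s=bot.state(); print(s["time_s"],s["ee_pos"],delta(s["ee_pos"],s["eef_rot"],[.5006,-.1069,.20],171.5))
E
```

```text
1.4333 [ 0.46384875 -0.03124233  0.20395527] [-4.765e+00 -6.931e+00  4.080e-01 -1.000e-03  1.000e-03 -2.000e-03]
```

Call:
apply_moves --pt "-4.7 -6.9 0.4 0 0 0" --pt "-4.7 -6.9 0.4 0 0 0" --pt "-4.7 -6.9 0.4 0 0 0" --pt "-4.7 -6.9 0.4 0 0 0" --pt "-4.7 -6.9 0.4 0 0 0"

```text
time_s: 1.85
ee_pos: [0.4982, -0.1024, 0.1996]
eef_rot: [[-0.989, 0.148, -0.002], [0.148, 0.989, 0.001], [0.002, 0.001, -1.0]]
ft_force: [-0.9, 0.4, 0.2]
opening: 0.0853
```

```bash
python3 - <<'E'
from h import *
from bench import bot,viewer
s=bot.state(); print(s["time_s"],s["ee_pos"],s["eef_rot"],delta(s["ee_pos"],s["eef_rot"],[.5006,-.1069,.20],171.5))
f=viewer.grab_frame("wrist"); np.savez("w1.npz",**f); cv2.imwrite("pics/w1.png",f["pixels"][...,::-1])
X=cloud(f); ok=f["depth"]>.03
e=np.array([.989,-.1478]); n=np.array([.1478,.989])
T=X[...,:2]@e; L=X[...,:2]@n; Z=X[...,2]
k=ok&(Z>.045)&(Z<.07)&(abs(T-.57)<.08)&(abs(L+.03)<.07)
print("head",k.sum(),T[k].min(),T[k].max(),L[k].min(),L[k].max(),Z[k].max())
for t in np.arange(.535,.61,.005):
    q=k&(abs(T-t)<.002)
    if q.any(): print(round(t,3),np.median(Z[q]).round(4))
k=ok&(Z>.008)&(Z<.045)&(abs(L+.03)<.03)&(T<.54)&(T>.3)
for t in np.arange(.32,.54,.03):
    q=k&(abs(T-t)<.004)
    if q.any(): print("handle",round(t,3),L[q].min(),L[q].max(),Z[q].max())
E
```

```text
1.85 [ 0.49818208 -0.10242517  0.19962542] [[-0.9889565   0.14819298 -0.00197308]
 [ 0.14819042  0.98895788  0.00138423]
 [ 0.00215642  0.00107655 -0.9999971 ]] [-0.305 -0.407 -0.039  0.001 -0.002 -0.   ]
head 6310 0.5499307031286693 0.5971655050745237 -0.0797627549251559 0.010270865963184765 0.059281504573157506
0.55 0.0455
0.555 0.0492
0.56 0.0529
0.565 0.0554
0.57 0.0567
0.575 0.0571
0.58 0.0566
0.585 0.0548
0.59 0.0527
0.595 0.0479
handle 0.38 -0.04595751108221039 -0.02485858727390822 0.027601534875546004
handle 0.41 -0.045603637366352825 -0.02478524689021527 0.029757023447221573
handle 0.44 -0.04523277391139574 -0.02471417482292526 0.03219732256843214
handle 0.47 -0.04579110298041277 -0.02465178818760617 0.033786452308158695
handle 0.5 -0.04529699861424372 -0.02457977404177528 0.03631480004881835
handle 0.53 -0.04591770757183608 -0.02450437009435305 0.038085727740362736
```

View pics/w1.png

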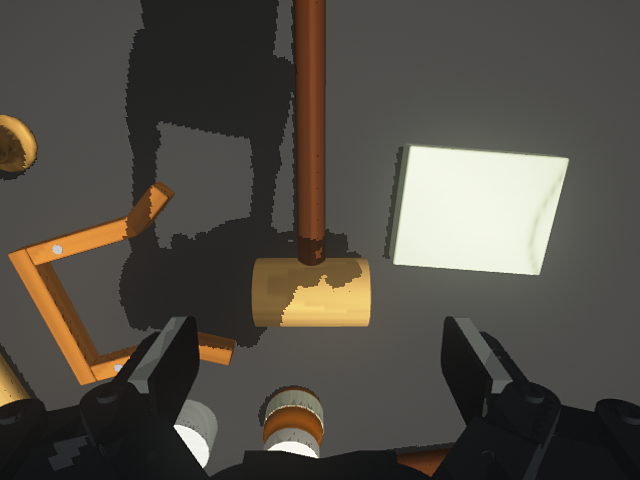

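The wrist view shows the mallet head at (311,292) with the handle running straight up, and the slab at (480,210). The head measures 90 mm with its top at 57 mm, as it should. The position is 3 mm off the top camera's, so I'll take the mean.

Call:
apply_moves --pt "-0.4 -0.6 4 0 0 0" --pt "-0.4 -0.6 8 0 0 0" --pt "-0.4 -0.6 12 0 0 0" --pt "-0.4 -0.6 14 0 0 0" --pt "-0.4 -0.6 14 0 0 0" --pt "-0.4 -0.6 14 0 0 0" --gripper 5.5

```text
time_s: 2.4
ee_pos: [0.5011, -0.1078, 0.06]
eef_rot: [[-0.989, 0.146, -0.002], [0.146, 0.989, 0.001], [0.002, 0.001, -1.0]]
ft_force: [0.3, -0.8, 0.5]
opening: 0.0552
```

```bash
python3 - <<'E'
from h import *
from bench import bot
s=bot.state(); print(s["time_s"],s["ee_pos"],s["opening"],delta(s["ee_pos"],s["eef_rot"],[.5012,-.109,.007],171.5))
E
```

```text
2.4 [ 0.50113957 -0.1077561   0.06004559] 0.05521977903430119 [-3.500e-02 -1.260e-01  5.304e+00  1.000e-03 -2.000e-03  2.000e-03]
```

Call:
apply_moves --pt "0 -0.1 2 0 0 0" --pt "0 -0.1 4 0 0 0" --pt "0 -0.1 5.2 0 0 0" --pt "0 -0.1 5.2 0 0 0" --pt "0 -0.1 5.2 0 0 0"

```text
time_s: 2.82
ee_pos: [0.5031, -0.1102, 0.01]
eef_rot: [[-0.989, 0.147, 0.003], [0.147, 0.989, -0.001], [-0.003, -0.0, -1.0]]
ft_force: [-0.1, -0.6, -0.3]
opening: 0.0549
```

Call:
apply_moves --pt "0 0 0 0 0 0" --pt "0 0 0 0 0 0" --pt "0 0 0 0 0 0" --pt "0 0 0 0 0 0" --pt "0 0 0 0 0 0" --pt "0 0 0 0 0 0" --pt "0 0 0 0 0 0" --pt "0 0 0 0 0 0" --gripper 0.5 --squeeze 80

```text
time_s: 3.48
ee_pos: [0.503, -0.1106, 0.0101]
eef_rot: [[-0.989, 0.147, 0.003], [0.147, 0.989, -0.001], [-0.003, -0.001, -1.0]]
ft_force: [-1.1, -0.6, 6.5]
opening: 0.0196
```

Call:
apply_moves --pt "0 0 -1 0 0 0" --pt "0 0 -3 0 0 0" --pt "0 0 -6 0 0 0" --pt "0 0 -9 0 0 0" --pt "0 0 -12 0 0 0" --pt "0 0 -12 0 0 0" --pt "0 0 -12 0 0 0" --pt "0 0 -12 0 0 0"

```text
time_s: 4.15
ee_pos: [0.5006, -0.1098, 0.1276]
eef_rot: [[-0.989, 0.147, -0.002], [0.147, 0.989, 0.001], [0.002, 0.001, -1.0]]
ft_force: [-0.6, 0.2, -4.3]
opening: 0.0192
```

```bash
python3 - <<'E'
from h import *
from bench import bot,viewer
s=bot.state(); print(s["time_s"],s["ee_pos"],s["opening"],s["eef_rot"])
R=s["eef_rot"];p=s["ee_pos"]
f=viewer.grab_frame("wrist"); np.savez("w2.npz",**f); cv2.imwrite("pics/w2.png",f["pixels"][...,::-1])
X=(cloud(f)-p)@R*1000   # tool frame mm
ok=(f["depth"]>.03)&(X[...,2]<60)
k=ok&(X[...,0]<-20)&(X[...,0]>-120)&(abs(X[...,1])<60)&(X[...,2]>-60)
P=X[k]; print("head tool",P.min(0),P.max(0))
for x in range(-100,-30,5):
    q=k&(abs(X[...,0]-x)<2)
    if q.any(): print(x,np.percentile(X[q][:,2],5).round(1),end="; ")
for x in range(20,170,20):
    q=ok&(abs(X[...,0]-x)<3)&(abs(X[...,1])<16)&(X[...,2]>-60)
    if q.any(): Q=X[q]; print("\nhandle",x,Q[:,1].min().round(1),Q[:,1].max().round(1),np.percentile(Q[:,2],5).round(1),end="")
E
```

```text
4.15 [ 0.50057213 -0.10979318  0.12759439] 0.01920137996966176 [[-9.89085592e-01  1.47327644e-01 -2.06303858e-03]
 [ 1.47326239e-01  9.89087615e-01  8.18239313e-04]
 [ 2.16107518e-03  5.05369002e-04 -9.99997537e-01]]
head tool [-39.76627443 -43.71117585 -36.72837639] [-20.0022834   42.79617934  -3.34221458]
-40 -35.8; -35 -29.9; 
handle 20 -11.3 10.6 -24.9
handle 40 -11.2 10.5 -23.6
handle 60 -11.6 10.4 -22.4
handle 80 -11.3 10.3 -21.1
handle 100 -11.5 10.1 -19.9
```

Call:
apply_moves --pt "0.6 4 0 0 0 -0.04" --pt "1.2 8 0 0 0 -0.08" --pt "1.8 12 0 0 0 -0.12" --pt "2.4 16 0 0 0 -0.16" --pt "3 20 0 0 0 -0.2" --pt "3.6 24 0 0 0 -0.24" --pt "4.2 28 0 0 0 -0.28" --pt "4.8 31 0 0 0 -0.314"

```text
time_s: 4.87
ee_pos: [0.4984, 0.2063, 0.1262]
eef_rot: [[-0.986, -0.168, -0.004], [-0.168, 0.986, 0.0], [0.004, 0.001, -1.0]]
ft_force: [0.8, -0.5, -3.2]
opening: 0.0193
```

```bash
python3 - <<'E'
from h import *
from bench import bot
s=bot.state(); print(s["time_s"],s["ee_pos"],s["opening"],delta(s["ee_pos"],s["eef_rot"],[.4987,.3300,.13],189.5))
E
```

```text
4.8667 [0.49842633 0.20629208 0.1261859 ] 0.019268507621888416 [-2.107e+00  1.219e+01 -3.780e-01  1.000e-03 -4.000e-03  3.000e-03]
```

Call:
apply_moves --pt "-0.6 3.5 -0.2 0 0 0" --pt "-1.2 7 -0.4 0 0 0" --pt "-1.8 10.5 -0.4 0 0 0" --pt "-2 12.2 -0.4 0 0 0" --pt "-2 12.2 -0.4 0 0 0" --pt "-2 12.2 -0.4 0 0 0" --pt "-2 12.2 -0.4 0 0 0"

```text
time_s: 5.45
ee_pos: [0.4984, 0.326, 0.1304]
eef_rot: [[-0.986, -0.166, -0.004], [-0.166, 0.986, -0.003], [0.004, -0.002, -1.0]]
ft_force: [-1.0, 0.1, -3.7]
opening: 0.0196
```

```bash
python3 - <<'E'
from h import *
from bench import bot,viewer
s=bot.state(); p=s["ee_pos"];R=s["eef_rot"]; print(s["time_s"],p,s["opening"],delta(p,R,[.4987,.33,.13],189.5))
f=viewer.grab_frame("wrist"); np.savez("w3.npz",**f); cv2.imwrite("pics/w3.png",f["pixels"][...,::-1])
X=cloud(f); T=(X-p)@R*1000; Z=X[...,2]*1000; ok=f["depth"]>.03
k=ok&(abs(Z-81)<5)&(abs(T[...,0]-80)<30)&(abs(T[...,1])<50); P=X[k]; print("prongs",k.sum(),rect(P),T[k].min(0),T[k].max(0))
for sg in(1,-1):
    q=k&(sg*T[...,1]>0); print(sg,q.sum(),T[q].min(0)[:2],T[q].max(0)[:2],T[q].mean(0))
k=ok&(abs(Z-12)<5)&(abs(T[...,0])<200)&(abs(T[...,1])<60);print("base",rect(X[k]),T[k].min(0),T[k].max(0))
for x in range(20,150,20):
    q=ok&(abs(T[...,0]-x)<3)&(abs(T[...,1])<16)&(T[...,2]<0)&(T[...,2]>-60)
    if q.any(): Q=T[q]; print("handle",x,Q[:,1].min().round(1),Q[:,1].max().round(1),np.percentile(Q[:,2],5).round(1))
E
```

```text
5.45 [0.49838359 0.32595544 0.13043947] 0.019633075258649248 [-0.098  0.394  0.043 -0.002 -0.004  0.001]
prongs 1507 (array([422.1, 316.9]), array([14.2, 54. ]), 9.5) [ 69.41014609 -23.22998678  46.30340063] [83.63663771 30.75564061 54.42996611]
1 988 [69.43244506 18.51497546] [83.62404911 30.75564061] [76.60146291 24.34038217 48.61369907]
-1 519 [ 69.41014609 -23.22998678] [ 83.63663771 -16.52680497] [ 76.62081722 -19.81523376  48.48539847]
base (array([469.5, 324.3]), array([155.6,  83.1]), 9.6) [-49.50204425 -38.05605785 113.17439019] [106.09720612  45.06735104 121.54688125]
handle 20 -11.3 10.5 -24.9
handle 40 -11.2 10.1 -23.6
handle 60 -11.5 10.0 -22.3
handle 80 -11.7 10.2 -21.1
handle 100 -11.5 10.3 -19.9
```

View pics/w3.png

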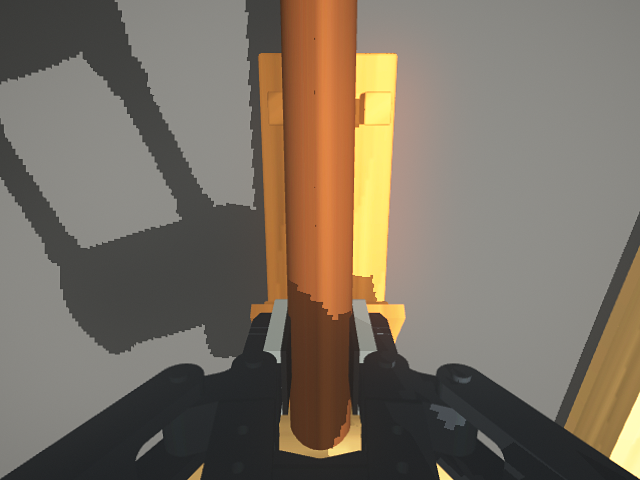

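The handle runs up the middle, with the prongs at (277,107) and (377,107) showing on either side. They're offset 4.3 mm in tool y and 2.5 mm in x. I'll correct for both and lower.

Call:
apply_moves --pt "-0.25 0.43 0 0 0 0" --pt "-0.25 0.43 1.5 0 0 0" --pt "-0.25 0.43 3 0 0 0" --pt "-0.25 0.43 4.5 0 0 0" --pt "-0.25 0.43 5.5 0 0 0" --pt "-0.25 0.43 6.2 0 0 0" --pt "-0.25 0.43 6.5 0 0 0" --pt "-0.25 0.43 6.5 0 0 0"

```text
time_s: 6.17
ee_pos: [0.5013, 0.3314, 0.0668]
eef_rot: [[-0.986, -0.165, -0.001], [-0.165, 0.986, -0.0], [0.001, -0.0, -1.0]]
ft_force: [-0.5, -0.2, -2.4]
opening: 0.0193
```

```bash
python3 - <<'E'
from h import *
from bench import bot,viewer
s=bot.state(); p=s["ee_pos"];R=s["eef_rot"]; print(s["time_s"],p,s["opening"],s["ft_force"],s["moment"])
f=viewer.grab_frame("wrist"); np.savez("w4.npz",**f)
X=cloud(f); T=(X-p)@R*1000; Z=X[...,2]*1000; ok=f["depth"]>.03
k=ok&(abs(Z-81)<4)&(abs(T[...,0]-80)<12)&(abs(T[...,1])<50)&(abs(T[...,1])>13); print("prongs",T[k].min(0),T[k].max(0))
for x in range(20,120,20):
    q=ok&(abs(T[...,0]-x)<3)&(abs(T[...,1])<14)&(T[...,2]<0)&(T[...,2]>-60)
    if q.any(): Q=T[q]; print("handle",x,Q[:,1].min().round(1),Q[:,1].max().round(1),np.percentile(Q[:,2],5).round(1))
E
```

```text
6.1667 [0.50129123 0.33136607 0.06682178] 0.019304595346410113 [-0.53777178 -0.2395456  -2.38003641] [-0.03916778  0.12926441  0.00385061]
prongs [ 73.43206823 -28.26011114 -18.05928934] [ 87.47529794  26.08911034 -10.13651455]
handle 20 -11.2 10.6 -24.8
handle 40 -11.2 10.4 -23.7
handle 60 -11.6 10.3 -22.3
handle 80 -11.6 14.0 -21.0
handle 100 -11.5 10.3 -19.8
```

Call:
apply_moves --pt "0.1 0 0.2 0 0 0" --pt "0.1 0 0.4 0 0 0" --pt "0.1 0 0.55 0 0 0" --pt "0.1 0 0.6 0 0 0" --pt "0.1 0 0.6 0 0 0" --pt "0.1 0 0.6 0 0 0"

```text
time_s: 6.72
ee_pos: [0.5004, 0.3316, 0.0614]
eef_rot: [[-0.986, -0.166, 0.0], [-0.166, 0.986, 0.0], [-0.0, 0.0, -1.0]]
ft_force: [0.6, -0.0, -3.7]
opening: 0.0189
```

```bash
python3 - <<'E'
from bench import bot
s=bot.state(); print(s["time_s"],s["ee_pos"],s["opening"],s["ft_force"],s["moment"])
E
```

```text
6.7167 [0.50040779 0.33163042 0.06144539] 0.01888595284258893 [ 0.58160654 -0.00946646 -3.71983571] [0.00657154 0.08100337 0.02311701]
```

Not seated yet, so I'll go on in small steps.

Call:
apply_moves --pt "0 0 0.1 0 0 0" --pt "0 0 0.2 0 0 0" --pt "0 0 0.2 0 0 0" --pt "0 0 0.2 0 0 0"

```text
time_s: 7.05
ee_pos: [0.5004, 0.3318, 0.0601]
eef_rot: [[-0.986, -0.166, 0.001], [-0.166, 0.986, 0.001], [-0.001, 0.0, -1.0]]
ft_force: [-2.7, -0.0, 4.4]
opening: 0.0193
```

```bash
python3 - <<'E'
from bench import bot
s=bot.state(); print(s["time_s"],s["ee_pos"],s["opening"],s["ft_force"],s["moment"])
E
```

```text
7.05 [0.50037663 0.33178631 0.06010156] 0.019323947991058753 [-2.7262913  -0.01752085  4.35869165] [-0.14788605  0.32508792 -0.03911769]
```

Call:
apply_moves --pt "0 0 0 0 0 0" --pt "0 0 0 0 0 0" --pt "0 0 0 0 0 0" --pt "0 0 0 0 0 0" --pt "0 0 0 0 0 0" --pt "0 0 0 0 0 0" --gripper 5.5 --squeeze 20

```text
time_s: 7.55
ee_pos: [0.5005, 0.3316, 0.0593]
eef_rot: [[-0.986, -0.165, 0.0], [-0.165, 0.986, 0.0], [-0.0, 0.0, -1.0]]
ft_force: [0.3, 1.1, -0.5]
opening: 0.0553
```

Call:
apply_moves --pt "0 0 -1 0 0 0" --pt "0 0 -3 0 0 0" --pt "0 0 -6 0 0 0" --pt "0 0 -9 0 0 0" --pt "0 0 -12 0 0 0" --pt "0 0 -14 0 0 0" --pt "0 0 -14 0 0 0"

```text
time_s: 8.13
ee_pos: [0.5031, 0.333, 0.2056]
eef_rot: [[-0.986, -0.166, 0.01], [-0.166, 0.986, 0.005], [-0.011, 0.003, -1.0]]
ft_force: [0.4, 0.7, 0.5]
opening: 0.0549
```

```bash
python3 - <<'E'
from h import *
from bench import bot,viewer
s=bot.state(); p=s["ee_pos"];R=s["eef_rot"]; print(s["time_s"],p,s["opening"],s["ft_force"])
for n in("wrist","top"):
    f=viewer.grab_frame(n); np.savez(n[0]+"5.npz",**f); cv2.imwrite(f"pics/{n[0]}5.png",f["pixels"][...,::-1])
f=load("w5.npz");X=cloud(f); ok=f["depth"]>.03
a=np.radians(9.5);e=np.array([np.cos(a),np.sin(a)]);n=np.array([-e[1],e[0]]); seat=np.array([.5603,.3414])
Q=np.dstack([(X[...,:2]-seat)@e,(X[...,:2]-seat)@n,X[...,2]])*1000
k=ok&(Q[...,2]>92)&(Q[...,2]<112)&(abs(Q[...,0])<60)&(abs(Q[...,1])<70);P=Q[k];print("head",P.min(0),P.max(0))
for x in range(-20,21,5):
    q=k&(abs(Q[...,0]-x)<1.5); 
    if q.any(): print(x,np.median(Q[q][:,2]).round(1),end="; ")
for x in range(-220,-40,20):
    q=ok&(abs(Q[...,0]-x)<3)&(abs(Q[...,1])<20)&(Q[...,2]>62)
    if q.any(): print("handle",x,Q[q][:,1].min().round(1),Q[q][:,1].max().round(1),Q[q][:,2].max().round(1))
E
```

```text
8.1333 [0.50307871 0.33301144 0.20561098] 0.05489272917407155 [0.38027066 0.69087495 0.45010064]
head [-26.15350058 -44.87109382  92.0102599 ] [ 22.3526359   45.13592731 109.04267881]
-20 98.9; -15 102.8; -10 105.4; -5 106.7; 0 107.1; 5 106.7; 10 105.0; 15 102.8; 20 98.3; handle -180 -11.3 10.4 78.5
handle -160 -10.8 10.6 80.0
handle -140 -19.7 20.0 84.3
handle -120 -10.7 10.3 82.9
handle -100 -10.9 10.5 84.3
handle -80 -19.6 19.6 293.7
handle -60 -10.6 10.9 87.3
```

View pics/t5.png

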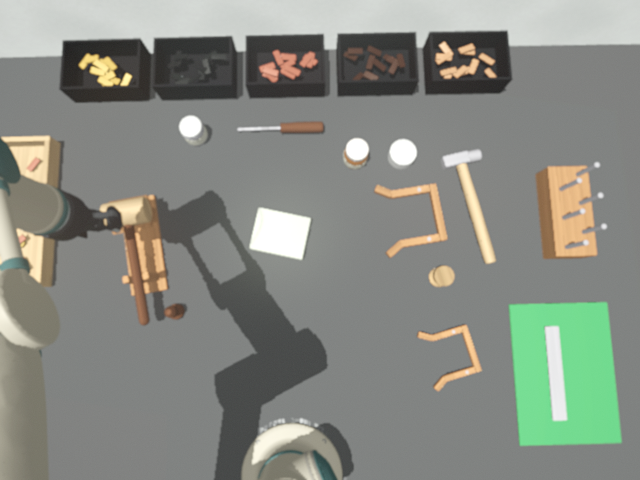

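The mallet is seated. The head top is at 107 mm, the ridge is centred within 1 mm, and the handle lies centred in the notch. Next I'll measure the slab and dock from the first wrist frame, since the top camera showed a bias of about 3 mm.

```bash
python3 - <<'E'
from h import *
from bench import bot
f=load("w1.npz");X=cloud(f); ok=f["depth"]>.03; Z=X[...,2]
k=ok&(Z>.015)&(Z<.032)&(X[...,1]>-.07)&(X[...,1]<.11)&(abs(X[...,0]-.518)<.1); print("slab",rect(X[k]),Z[k].mean())
k=ok&(Z>.012)&(Z<.028)&(X[...,1]<-.18)&(X[...,1]>-.365)&(X[...,0]>.44)&(X[...,0]<.65)
hsv=cv2.cvtColor(f["pixels"],cv2.COLOR_RGB2HSV);k&=hsv[...,1]>100
k=big(k); print(k.sum(),cv2.approxPolyDP(cv2.convexHull((X[k][:,:2]*1000).astype(np.float32)),4,True)[:,0])
f=load("t5.npz");X=cloud(f);Z=X[...,2];k=big((Z>.015)&(Z<.035),(240,195,315,270));print("slab top now",rect(X[k]))
s=bot.state();print(s["joint_pos"],delta(s["ee_pos"],s["eef_rot"],[.541,.13,.20],76.8))
E
```

```text
slab (array([518.6,  17.8]), array([121.1,  95.8]), 76.9) 0.025213020578638907
7311 [[ 625.0539  -337.97565]
 [ 621.7382  -306.01746]
 [ 602.64984 -284.40555]
 [ 471.6547  -218.00533]
 [ 460.5526  -226.42345]
 [ 497.19458 -355.18555]]
slab top now (array([518.2,  21.1]), array([120.4,  95.4]), 76.9)
[ 4.69343338e-01  3.30636953e-01  1.50155245e+00  2.81926211e-05
  1.30678877e+00 -1.26769150e+00] [-6.4000e-01 -2.0563e+01  5.7000e-02  3.0000e-03  1.0000e-03  1.9670e+00]
```

Call:
apply_moves --pt "-0.3 -2.5 0 0 0 0.12" --pt "-0.6 -5 0 0 0 0.24" --pt "-0.6 -8 0 0 0 0.36" --pt "-0.6 -11 0 0 0 0.48" --pt "-0.6 -14 0 0 0 0.6" --pt "-0.6 -17 0 0 0 0.72" --pt "-0.6 -20 0 0 0 0.84" --pt "-0.6 -21.5 0 0 0 0.96" --gripper 6

```text
time_s: 8.9
ee_pos: [0.541, 0.1172, 0.1975]
eef_rot: [[-0.696, 0.718, -0.003], [0.718, 0.696, -0.002], [0.001, -0.004, -1.0]]
ft_force: [0.6, -0.7, 0.7]
opening: 0.06
```

Call:
apply_moves --pt "0 0 0 0 0 0.12" --pt "0 0 0 0 0 0.24" --pt "0 0 0 0 0 0.36" --pt "0 0 0 0 0 0.48" --pt "0 0 0 0 0 0.6" --pt "0 0 0 0 0 0.72" --pt "0 0 0 0 0 0.84" --pt "0 0 0 0 0 0.96"

```text
time_s: 9.57
ee_pos: [0.5406, 0.1204, 0.1974]
eef_rot: [[0.188, 0.982, -0.004], [0.982, -0.188, -0.0], [-0.001, -0.004, -1.0]]
ft_force: [-0.3, 0.7, 0.4]
opening: 0.0597
```

```bash
python3 - <<'E'
from h import *
from bench import bot
s=bot.state();print(s["time_s"],s["ee_pos"],s["joint_pos"],s["opening"],delta(s["ee_pos"],s["eef_rot"],[.5415,.1162,.06],76.9))
E
```

```text
9.5667 [0.54056701 0.12035476 0.19741285] [9.34080299e-02 2.67524916e-01 1.60338720e+00 2.92023053e-05
 1.27464108e+00 2.82359360e-01] 0.059733355586152566 [-3.7600e-01  2.2200e-01  1.3741e+01 -4.0000e-03  1.0000e-03  4.0000e-02]
```

Call:
apply_moves --pt "-0.4 0.2 4 0 0 0.04" --pt "-0.4 0.2 8 0 0 0.04" --pt "-0.4 0.2 12 0 0 0.04" --pt "-0.4 0.2 15 0 0 0.04" --pt "-0.4 0.2 17.5 0 0 0.04" --pt "-0.4 0.2 18.9 0 0 0.04" --pt "-0.4 0.2 18.9 0 0 0.04" --pt "-0.4 0.2 18.9 0 0 0.04"

```text
time_s: 10.23
ee_pos: [0.5414, 0.1161, 0.0086]
eef_rot: [[0.221, 0.975, -0.004], [0.975, -0.221, -0.0], [-0.001, -0.004, -1.0]]
ft_force: [0.8, -0.0, -0.1]
opening: 0.0598
```

```bash
python3 - <<'E'
from h import *
from bench import bot
s=bot.state();print(s["time_s"],s["ee_pos"],s["ft_force"],delta(s["ee_pos"],s["eef_rot"],[.5415,.1162,.008],76.9))
E
```

```text
10.2333 [0.54139854 0.11608845 0.00864592] [ 0.75964561 -0.03618117 -0.07734544] [ 0.013  0.008  0.065 -0.004  0.001  0.006]
```

Now creep forward to contact.

Call:
apply_moves --pt "-0.6 0 0 0 0 0" --pt "-1.2 0 0 0 0 0" --pt "-1.8 0 0 0 0 0" --pt "-2.2 0 0 0 0 0" --pt "-2.4 0 0 0 0 0" --pt "-2.6 0 0 0 0 0" --pt "-2.8 0 0 0 0 0" --pt "-3 0 0 0 0 0"

```text
time_s: 10.9
ee_pos: [0.5366, 0.087, 0.0105]
eef_rot: [[0.222, 0.975, 0.001], [0.975, -0.222, 0.001], [0.001, 0.0, -1.0]]
ft_force: [0.2, 4.6, 0.9]
opening: 0.0598
```

Call:
apply_moves --pt "-0.2 0 0 0 0 0" --pt "-0.4 0 0 0 0 0" --pt "-0.6 0 0 0 0 0"

```text
time_s: 11.15
ee_pos: [0.5357, 0.0822, 0.0105]
eef_rot: [[0.222, 0.975, 0.001], [0.975, -0.222, 0.002], [0.002, 0.001, -1.0]]
ft_force: [1.1, 4.2, 1.2]
opening: 0.0602
```

```bash
python3 - <<'E'
from h import *
from bench import bot,viewer
s=bot.state();print(s["time_s"],s["ee_pos"],s["ft_force"],s["moment"])
f=viewer.grab_frame("top"); np.savez("t6.npz",**f); cv2.imwrite("pics/t6.png",f["pixels"][...,::-1])
hsv=cv2.cvtColor(f["pixels"],cv2.COLOR_RGB2HSV)
X=cloud(f);Z=X[...,2];k=big((Z>.015)&(Z<.035)&(hsv[...,2]>170)&(hsv[...,1]<50),(240,195,330,270));print("slab top now",rect(X[k]))
E
```

```text
11.15 [0.53572027 0.08224849 0.01050611] [1.06751021 4.16648882 1.22761555] [ 0.82723675 -0.01720009 -0.02402145]
slab top now (array([510.8,  -4.2]), array([54.7, 82. ]), 5.0)
```

```bash
cat >> h.py <<'E'
def front(f,box,yaw): # visible slab front edge in the tool frame of yaw: returns edge angle & extents, with -3mm y bias of the top camera removed
    hsv=cv2.cvtColor(f["pixels"],cv2.COLOR_RGB2HSV);X=cloud(f)+np.array([.0004,-.003,0]);Z=X[...,2]
    k=big((Z>.014)&(Z<.035)&(hsv[...,2]>150)&(hsv[...,1]<60),box); P=X[k][:,:2]
    a=np.radians(yaw); fw=-np.array([np.cos(a),np.sin(a)]); lf=np.array([-fw[1],fw[0]])
    s,l=P@fw,P@lf; E=[]
    for l0 in np.arange(l.min()+.008,l.max()-.008,.004):
        q=abs(l-l0)<.003
        if q.any(): E.append((l0,s[q].max()))
    E=np.array(E); m=np.polyfit(E[:,0],E[:,1],1); c=(l.min()+l.max())/2
    print("n",k.sum(),"left ext",l.min().round(4),l.max().round(4),"front",np.polyval(m,c).round(4),"edge turn deg",np.degrees(np.arctan(m[0])).round(2))
    return fw,lf,l.min(),l.max(),np.polyval(m,c)
E
python3 - <<'E'
from h import *
p=np.array([.5357,.0822]); f=load("t6.npz"); fw,lf,a,b,s=front(f,(240,195,330,270),77.2); print("front ahead of TCP",s-p@fw,"lateral centre rel TCP",(a+b)/2-p@lf)
fw,lf,a,b,s=front(load("t0.npz") if 0 else load("top0.npz"),(240,195,330,270),76.9)
E
```

```text
n 1737 left ext 0.4543 0.5462 front -0.0695 edge turn deg -0.39
front ahead of TCP 0.1293799578199843 lateral centre rel TCP -0.003921830800060699
n 2257 left ext 0.4531 0.549 front -0.0753 edge turn deg -0.0
```

View pics/t6.png

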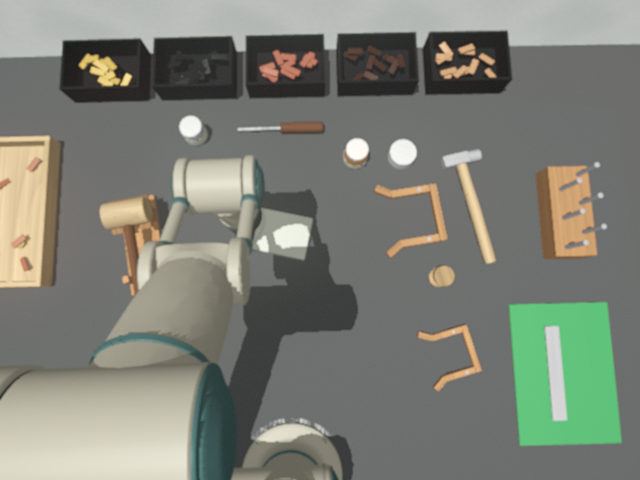

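The slab is in contact and slides at about 4.5 N. Its front edge is 129 mm ahead of the TCP, and the edge is square to the fingers within 0.4°. Now push it along an arc of about 125 mm radius to line up with the dock axis.

Call:
apply_moves --pt "-0.38 -0.21 0 0 0 -0.031" --pt "-0.77 -0.4 0 0 0 -0.061" --pt "-1.16 -0.59 0 0 0 -0.092" --pt "-1.56 -0.76 0 0 0 -0.123" --pt "-1.96 -0.92 0 0 0 -0.153" --pt "-2.37 -1.06 0 0 0 -0.184" --pt "-2.78 -1.2 0 0 0 -0.215" --pt "-3.2 -1.32 0 0 0 -0.245"

```text
time_s: 11.87
ee_pos: [0.5152, 0.0538, 0.0105]
eef_rot: [[-0.023, 1.0, 0.0], [1.0, 0.023, 0.002], [0.002, 0.0, -1.0]]
ft_force: [-0.1, 4.8, 2.0]
opening: 0.06
```

```bash
cat > look.py <<'E'
from h import *
from bench import bot,viewer
import sys
s=bot.state();p=s["ee_pos"];R=s["eef_rot"];yaw=np.degrees(np.arctan2(R[1,0],R[0,0]));print(s["time_s"],p,yaw,s["ft_force"])
f=viewer.grab_frame("top"); np.savez(sys.argv[1]+".npz",**f); cv2.imwrite(f"pics/{sys.argv[1]}.png",f["pixels"][...,::-1])
X=cloud(f)+np.array([.0004,-.003,0]);Z=X[...,2]
a=np.radians(yaw);fw=-np.array([np.cos(a),np.sin(a)]);lf=np.array([-fw[1],fw[0]]);d=X[...,:2]-p[:2];S=d@fw;L=d@lf
k=(Z>.014)&(Z<.034)&(S>.04)&(S<.15)&(abs(L)<.08); hsv=cv2.cvtColor(f["pixels"],cv2.COLOR_RGB2HSV); k&=hsv[...,1]<60
k=big(k); q=k&(S>.08)&(S<.12); print("n",k.sum(),"lat",np.percentile(L[q],[1,99]))
E=[]
for l0 in np.arange(-.04,.041,.004):
    w=k&(abs(L-l0)<.003)
    if w.sum()>5: E.append((l0,np.sort(S[w])[-3]))
E=np.array(E);m=np.polyfit(E[:,0],E[:,1],1);print("front",np.median(E[:,1]),"turn",np.degrees(np.arctan(m[0])),len(E),E[[0,-1]])
fr=np.median(E[:,1]); lat=np.percentile(L[q],[1,99]).mean(); yh=yaw-180+np.degrees(np.arctan(-m[0])) 
C=p[:2]+fw*(fr-.06)+lf*lat; D=np.array([.551,-.270]);b=np.radians(-81.7);xd=np.array([np.cos(b),np.sin(b)]);yd=np.array([-xd[1],xd[0]])
print("slab centre in dock mm",(C-D)@xd*1000,(C-D)@yd*1000,"heading err",yaw-180+81.7,"TCP in dock",(p[:2]-D)@xd*1000,(p[:2]-D)@yd*1000)
E
python3 look.py t7
```

```text
11.8667 [0.51516988 0.05376561 0.01050373] 91.30217508864612 [-0.0626655   4.82442131  2.01707239]
n 1713 lat [-0.04922445  0.04423623]
front 0.12930233580208783 turn 0.34612662855990606 21 [[-0.04        0.12686204]
 [ 0.04        0.13031379]]
slab centre in dock mm -257.06449287880946 0.36400044922467456 heading err -6.997824911353874 TCP in dock -325.5467188429514 11.282748026719352
```

Call:
apply_moves --pt "-0.38 -0.21 0 0 0 -0.031" --pt "-0.77 -0.4 0 0 0 -0.061" --pt "-1.16 -0.59 0 0 0 -0.092" --pt "-1.56 -0.76 0 0 0 -0.122" --pt "-2.05 -0.7 0 0 0 -0.122" --pt "-2.55 -0.64 0 0 0 -0.122" --pt "-3.05 -0.58 0 0 0 -0.122" --pt "-3.54 -0.51 0 0 0 -0.122"

```text
time_s: 12.58
ee_pos: [0.5102, 0.0184, 0.0104]
eef_rot: [[-0.142, 0.99, -0.001], [0.99, 0.142, 0.002], [0.002, -0.001, -1.0]]
ft_force: [-1.6, 5.7, 3.1]
opening: 0.0599
```

Call:
apply_moves --pt "-0.6 0 0 0 0 0" --pt "-1.2 0 0 0 0 0" --pt "-1.8 0 0 0 0 0" --pt "-2.4 0 0 0 0 0" --pt "-3 0 0 0 0 0" --pt "-3.6 0 0 0 0 0" --pt "-4.2 0 0 0 0 0" --pt "-4.8 0 0 0 0 0"

```text
time_s: 13.25
ee_pos: [0.5169, -0.0289, 0.0104]
eef_rot: [[-0.142, 0.99, -0.002], [0.99, 0.142, 0.002], [0.003, -0.001, -1.0]]
ft_force: [-1.4, 6.9, 3.1]
opening: 0.0602
```

```bash
python3 look.py t8
```

```text
13.25 [ 0.51689399 -0.02892565  0.01036964] 98.178088054339 [-1.42820897  6.87738261  3.11312708]
n 1229 lat [-0.04930831  0.04360087]
front 0.12864814480487896 turn -0.17841256148816295 21 [[-0.04        0.12938862]
 [ 0.04        0.12864814]]
slab centre in dock mm -174.83078075114847 -1.9479778051467203 heading err -0.12191194566099739 TCP in dock -243.47269812253876 1.0518002868713516
```

Call:
apply_moves --pt "-0.5 -0.05 0 0 0 -0.008" --pt "-1.0 -0.1 0 0 0 -0.016" --pt "-1.5 -0.15 0 0 0 -0.024" --pt "-2.0 -0.19 0 0 0 -0.032" --pt "-2.5 -0.23 0 0 0 -0.04" --pt "-3.3 -0.19 0 0 0 -0.04" --pt "-4.1 -0.16 0 0 0 -0.04" --pt "-4.9 -0.13 0 0 0 -0.04"

```text
time_s: 13.97
ee_pos: [0.5222, -0.0774, 0.0102]
eef_rot: [[-0.182, 0.983, -0.003], [0.983, 0.182, 0.003], [0.003, -0.002, -1.0]]
ft_force: [-0.3, 6.7, 4.4]
opening: 0.0601
```

Call:
apply_moves --pt "-0.5 0.05 0 0 0 0.008" --pt "-1.0 0.1 0 0 0 0.016" --pt "-1.5 0.15 0 0 0 0.024" --pt "-2.0 0.19 0 0 0 0.032" --pt "-2.5 0.23 0 0 0 0.04" --pt "-2.5 0.23 0 0 0 0.04"

```text
time_s: 14.47
ee_pos: [0.5295, -0.1026, 0.0101]
eef_rot: [[-0.142, 0.99, -0.002], [0.99, 0.142, 0.001], [0.001, -0.002, -1.0]]
ft_force: [-0.7, 2.8, 2.8]
opening: 0.0599
```

```bash
python3 look.py t9
```

```text
14.4667 [ 0.52954735 -0.10256438  0.0101474 ] 98.18885641397327 [-0.65488751  2.78593859  2.80439979]
n 543 lat [-0.04961057  0.01734979]
front 0.12902179166318495 turn 0.7099811350849442 19 [[-0.04        0.13020517]
 [ 0.032       0.13030308]]
slab centre in dock mm -99.78831364192713 -13.321822720548969 heading err -0.1111435860267278 TCP in dock -168.77868539309975 2.94242306153766
```

View pics/t9.png

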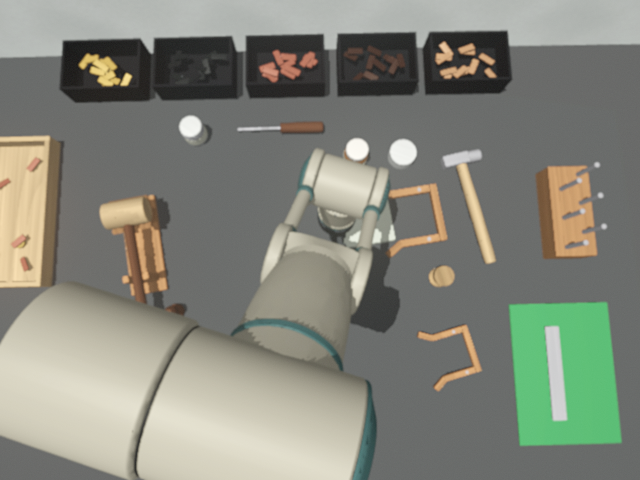

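The slab's front edge at (393,235) is entering the dock mouth and is central by its right-hand edge. The left edge is hidden behind the arm.

Call:
apply_moves --pt "-0.5 0 0 0 0 0" --pt "-1.0 0 0 0 0 0" --pt "-1.5 0 0 0 0 0" --pt "-2.0 0 0 0 0 0" --pt "-2.5 0 0 0 0 0" --pt "-3.0 0 0 0 0 0" --pt "-3.5 0 0 0 0 0" --pt "-4.0 0 0 0 0 0"

```text
time_s: 15.18
ee_pos: [0.535, -0.1411, 0.0101]
eef_rot: [[-0.143, 0.99, -0.002], [0.99, 0.143, 0.002], [0.003, -0.002, -1.0]]
ft_force: [-1.0, 7.0, 3.8]
opening: 0.06
```

Call:
apply_moves --pt "-0.4 0 0 0 0 0" --pt "-0.8 0 0 0 0 0" --pt "-1.2 0 0 0 0 0" --pt "-1.6 0 0 0 0 0"

```text
time_s: 15.52
ee_pos: [0.5373, -0.1569, 0.0101]
eef_rot: [[-0.143, 0.99, -0.002], [0.99, 0.143, 0.003], [0.003, -0.002, -1.0]]
ft_force: [-1.0, 6.5, 3.6]
opening: 0.0601
```

```bash
python3 look.py t10; python3 -c "
from bench import bot;s=bot.state();print(s['moment'])"
```

```text
15.5167 [ 0.53726497 -0.15686622  0.0100847 ] 98.23344406369159 [-0.9615759   6.49484754  3.60636416]
n 416 lat [-0.02273748  0.00595043]
front 0.07979170543015524 turn 9.057487119763229 14 [[-0.04        0.07195872]
 [ 0.012       0.07365403]]
slab centre in dock mm -94.14958794105392 -5.676116526056974 heading err -0.06655593630840428 TCP in dock -113.93152993133333 2.740393754859209
[ 0.77764087  0.28447323 -0.10229043]
```

Call:
apply_moves --pt "-0.4 0 0 0 0 0" --pt "-0.8 0 0 0 0 0" --pt "-1.2 0 0 0 0 0" --pt "-1.6 0 0 0 0 0" --pt "-2.0 0 0 0 0 0" --pt "-2.4 0 0 0 0 0" --pt "-2.8 0 0 0 0 0" --pt "-3.2 0 0 0 0 0"

```text
time_s: 16.23
ee_pos: [0.5419, -0.1885, 0.0101]
eef_rot: [[-0.143, 0.99, -0.002], [0.99, 0.143, 0.003], [0.003, -0.002, -1.0]]
ft_force: [-0.8, 6.9, 2.4]
opening: 0.06
```

Call:
apply_moves --pt "-0.3 0 0 0 0 0" --pt "-0.6 0 0 0 0 0" --pt "-0.8 0 0 0 0 0"

```text
time_s: 16.48
ee_pos: [0.5431, -0.1966, 0.0101]
eef_rot: [[-0.143, 0.99, -0.002], [0.99, 0.143, 0.002], [0.003, -0.002, -1.0]]
ft_force: [-2.2, 6.7, 3.6]
opening: 0.0601
```

Call:
apply_moves --pt "-0.2 0 0 0 0 0" --pt "-0.3 0 0 0 0 0"

```text
time_s: 16.65
ee_pos: [0.5435, -0.1995, 0.01]
eef_rot: [[-0.143, 0.99, -0.002], [0.99, 0.143, 0.003], [0.003, -0.002, -1.0]]
ft_force: [-0.4, 6.5, 4.1]
opening: 0.0602
```

Call:
apply_moves --pt "-0.1 0 0 0 0 0" --pt "-0.2 0 0 0 0 0"

```text
time_s: 16.82
ee_pos: [0.5438, -0.2012, 0.0101]
eef_rot: [[-0.143, 0.99, -0.002], [0.99, 0.143, 0.003], [0.003, -0.002, -1.0]]
ft_force: [-0.8, 6.0, 3.5]
opening: 0.0598
```

Call:
apply_moves --pt "-0.1 0 0 0 0 0" --pt "-0.15 0 0 0 0 0"

```text
time_s: 16.98
ee_pos: [0.5438, -0.2016, 0.0101]
eef_rot: [[-0.143, 0.99, -0.003], [0.99, 0.143, 0.005], [0.005, -0.002, -1.0]]
ft_force: [-0.7, 11.0, 5.7]
opening: 0.0598
```

Call:
apply_moves --pt "-0.1 0 0 0 0 0" --pt "-0.15 0 0 0 0 0"

```text
time_s: 17.15
ee_pos: [0.5438, -0.2016, 0.0101]
eef_rot: [[-0.142, 0.99, -0.003], [0.99, 0.142, 0.007], [0.008, -0.002, -1.0]]
ft_force: [-0.8, 14.2, 6.4]
opening: 0.0602
```

Call:
apply_moves --pt "-0.15 0 0 0 0 0" --pt "-0.15 0 0 0 0 0"

```text
time_s: 17.32
ee_pos: [0.5438, -0.2016, 0.0101]
eef_rot: [[-0.142, 0.99, -0.004], [0.99, 0.142, 0.01], [0.01, -0.002, -1.0]]
ft_force: [-0.6, 16.6, 7.5]
opening: 0.06
```

Call:
apply_moves --pt "1 0 0 0 0 0" --pt "3 0 0 0 0 0" --pt "5 0 -0.5 0 0 0" --pt "5 0 -4 0 0 0" --pt "5 0 -8 0 0 0" --pt "5 0 -12 0 0 0" --pt "5 0 -16 0 0 0" --pt "6 0 -19 0 0 0"

```text
time_s: 17.98
ee_pos: [0.5383, -0.1506, 0.2039]
eef_rot: [[-0.143, 0.99, 0.005], [0.99, 0.143, -0.006], [-0.006, 0.004, -1.0]]
ft_force: [1.6, -0.0, 0.4]
opening: 0.0597
```

Call:
apply_moves --pt "4 0 0 0 0 0" --pt "8 0 0 0 0 0" --pt "12 0 0 0 0 0" --pt "16 0 0 0 0 0" --pt "20 0 0 0 0 0" --pt "24 0 0 0 0 0" --pt "26 0 0 0 0 0" --pt "26 0 0 0 0 0"

```text
time_s: 18.65
ee_pos: [0.4989, 0.1125, 0.2003]
eef_rot: [[-0.148, 0.989, 0.001], [0.989, 0.148, 0.0], [0.0, 0.001, -1.0]]
ft_force: [-0.1, 0.6, 0.2]
opening: 0.0597
```

```bash
python3 - <<'E'
from h import *
from bench import bot,viewer
s=bot.state();print(s["time_s"],s["ee_pos"],s["ft_force"])
F={}
for n in("top","scene"):
    f=viewer.grab_frame(n); np.savez(n+"11.npz",**f); F[n]=f
f=F["top"];X=cloud(f);Z=X[...,2];hsv=cv2.cvtColor(f["pixels"],cv2.COLOR_RGB2HSV)
k=big((Z>.015)&(Z<.035)&(hsv[...,1]<60)&(hsv[...,2]>150),(365,170,455,262)); P=X[k][:,:2]; print("slab",rect(X[k]),k.sum())
D=np.array([.551,-.267]);b=np.radians(-81.6);xd=np.array([np.cos(b),np.sin(b)]);yd=np.array([-xd[1],xd[0]])
q=(P-D)*1000; print("dock frame",np.percentile(q@xd,[.5,99.5]),np.percentile(q@yd,[.5,99.5]))
a=cv2.resize(F["top"]["pixels"][130:290,90:470],None,fx=2,fy=2); c=cv2.resize(F["scene"]["pixels"][140:400,140:480],(760,280) if 0 else (366,280))
cv2.imwrite("pics/end.png",np.vstack([a,np.pad(c,((0,0),(0,760-366),(0,0)))])[...,::-1])
f0=load("top0.npz"); d=np.abs(f0["depth"]-F["top"]["depth"]); m=((d>.012)&(f0["depth"]>.3)).astype(np.uint8); n,l,st,_=cv2.connectedComponentsWithStats(m); print("changed",[list(r) for r in st[1:] if r[4]>40])
E
```

```text
18.65 [0.49891748 0.11253023 0.20031737] [-0.12685795  0.59622552  0.23808285]
slab (array([ 558.4, -269.3]), array([108.6, 122.6]), 8.2) 2286
dock frame [-57.4250313  63.5800962] [-47.06406599  52.61230509]
changed [[np.int32(46), np.int32(128), np.int32(221), np.int32(352), np.int32(40601)], [np.int32(378), np.int32(191), np.int32(60), np.int32(50), np.int32(2204)], [np.int32(319), np.int32(197), np.int32(44), np.int32(123), np.int32(1957)], [np.int32(249), np.int32(207), np.int32(61), np.int32(52), np.int32(2265)], [np.int32(268), np.int32(443), np.int32(60), np.int32(37), np.int32(1520)]]
```

View pics/end.png

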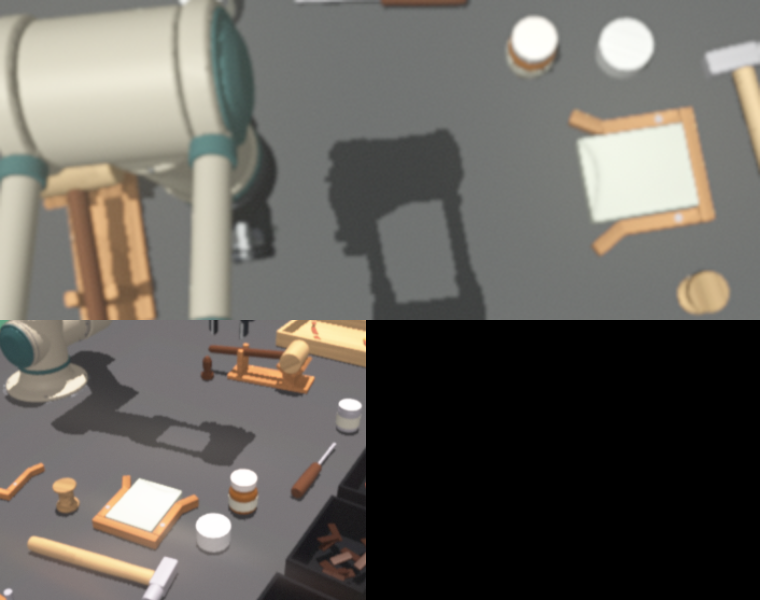

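The slab sits flush in the dock against the back wall, at (640,170) in the upper crop. The mallet is in its rest in both views. Nothing else visible has moved, and the robot is clear.

```bash
python3 -c "
from bench import bot;print(bot.close_job())"
```

```text
the job is handed in; nothing more can be done
None
```

The mallet is in its raised rest and the slab is fully home in the dock. I handed the job in at about 19 s of the 72 s allowed. The mallet went first, since it lay in the slab's way.

- **Mallet:** After release, the head's top measured 107 mm high (about 106 mm expected). It was centred in the trough within about 1 mm, and the handle lay centred in the notch.
- **Slab:** I slid it flat, pushing its end with both fingertips at about 4–7 N. It stopped hard against the back wall, where the push rose to 17 N with no further movement. The last top view puts its ends at -57 and +64 mm in the dock frame. The expected ±60 mm is within the camera's error, and the picture shows no gap at the back wall.
- **Bystanders:** A depth comparison with the first top picture showed changes only at the slab, the mallet and the arm. The can, slicker and awl were partly hidden by the arm in that last top view. They appear in place in the scene picture and were not touched.
- **Disagreements:** The top and wrist cameras differed by about 3 mm in y, and I used the wrist values. The handle end seen from above put the mallet's head 10 mm off along the handle, so I used the head's own measurement, which both cameras agreed on. In the final slab check, the colour mask also caught part of the dock wall, so its width reading (109 mm) is not reliable.

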